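# Stock the seasoning caddy

## Task

Stock the seasoning caddy for the next cooking class, each thing upright in the middle of its own holder: the slim spice jar in the square box, the shaker in the channel between the two rails, the small glass in the round metal cup and the dropper bottle in the round hole of the wooden block. The big jar and the tall glass do not belong in the caddy: leave them standing where they are.

Things in the scene. Friction and masses are not known exactly. Their poses are not given: they have to be found in the camera images.
- spice_jar: Slim spice jar, loose: upright cylinder with a cap on top as wide as the jar, 41 mm in diameter, 105 mm tall, 0.11 kg. Origin: centre of the underside, z up.
- shaker: Pepper shaker, loose: see-through, slightly waisted body, 44 mm in diameter up to 74 mm, with a domed, pierced top 34 mm wide; 90 mm tall in all, 0.10 kg. Origin: centre of the underside, z up.
- small_glass: Small empty shot glass, loose: flares from 38 mm at the foot to 50 mm at the rim, 63 mm tall, 0.07 kg. Origin: centre of the underside, z up.
- dropper_bottle: Small dropper bottle, loose: round body 33 mm in diameter up to about 65 mm, then a narrower collar and a thin dropper bulb 13 mm wide; 102 mm tall in all, 0.07 kg. Origin: centre of the underside, z up.
- big_jar: Big jar with a dark lid, loose, does not belong in the caddy: 75 mm in diameter, 112 mm tall, 0.65 kg. Origin: centre of the underside, z up.
- tall_glass: Tall glass with a pale filling, loose, does not belong in the caddy: 69 mm in diameter, 144 mm tall. Origin: centre of the underside, z up.
- square_box: Holder for the spice jar: square open box with thin upright walls, 70 mm square outside, 62 mm inside. Fixed; one of four side by side, 86 mm apart, order varies, in a low wooden tray (floor 4 mm, rim 14 mm high). Origin: centre of its underside; inner floor 6 mm, rim 24 mm above it; z up, x and y along the tray's sides.
- channel: Holder for the shaker: metal plate 80 mm long (its x), an upright dark rail along both long sides, open at both ends; 64 mm between the rails (along its y). Fixed; one of four side by side, 86 mm apart, order varies, in a low wooden tray (floor 4 mm, rim 14 mm high). Origin: centre of its underside; inner floor 6 mm, rim 24 mm above it; z up, x and y along the tray's sides.
- cup: Holder for the small glass: shallow round cup of thin metal, 77 mm across the rim outside, about 68 mm across inside at the floor. Fixed; one of four side by side, 86 mm apart, order varies, in a low wooden tray (floor 4 mm, rim 14 mm high). Origin: centre of its underside; inner floor 6 mm, rim 24 mm above it; z up, x and y along the tray's sides.
- block: Holder for the dropper bottle: solid wooden block 80 mm square with a round hole 55 mm in diameter, 18 mm deep, black at the bottom. Fixed; one of four side by side, 86 mm apart, order varies, in a low wooden tray (floor 4 mm, rim 14 mm high). Origin: centre of its underside; inner floor 6 mm, rim 24 mm above it; z up, x and y along the tray's sides.
Mind the look-alikes: they are no part of the job. What is shaped like the big_jar but blue is not meant.

How it is judged:
By the outcome, as a careful person would: the job done as asked, in the order asked, and still so for the second after the job is handed in, with the robot touching nothing.
It also fails if it takes over 102 s, if anything falls off the work surface, if the arm or the gripper's body presses on something with over 40 N, if the wrist force passes 120 N, or if a joint passes its speed limit or range.

## Robot

A 7-joint arm with a two-finger parallel gripper is mounted at the origin on the work surface; the furniture and walls round the work are solid. World frame = base frame: x ahead of the robot, y to its left, z up, the work surface at z = 0. Lengths are in m, angles in rad, forces in N, time in s.
With the tool pointing down it reaches from about 0.35 to 0.9 m from the base axis. Payload 8.1 kg.
Tool frame: the origin (TCP) lies at the very end of the fingers, on their centre line; the grasp point (between the pads) lies arm.grip_point_offset behind it (arm.grip_point_offset is the distance from the TCP to the grasp point, in m); z points along the fingers, y is the line along which they close (so a half turn about z gives the same grasp; the last joint's range is limited). The gripper opens to 92 mm and grips with 3 to 60 N. Pads are 19 mm wide; open, the fingers measure 130 mm over their backs; the gripper's body (75 mm by 190 mm) begins 47 mm behind the grasp point.
Start: joints at [-1.43, 0.434, 0.025, 1.573, -0.012, 1.134, -0.075], TCP at [0.151, 0.607, 0.227] pointing down, gripper open.
Joint ranges: [-2.62, 2.62], [-0.44, 2.09], [-1.27, 1.32], [0.08, 2.57], [-1.32, 4.46], [0.12, 2], [-2.74, 2.74]. Speed limits (rad/s): [2.22, 2.22, 3.01, 3.01, 3.14, 3.14, 3.14].

## Interface

Orientations are given as a rotation vector (axis times angle).
In Python, from cell import arm gives the robot as it stands. The module is installed in compiled form; this text tells all that it offers.
- The arm moves only by the shell command python3 -m creep 'ROWS' [OPENING] [FORCE]. ROWS is JSON, a list of rows, each a list of 6 numbers: the shift along the tool's x, y, z scaled (see below), then the turn, a rotation vector about the tool's x, y, z scaled (see below). A call has 1 to 20 rows; each row shifts and turns the commanded pose from where the row before left it, along the tool's axes as they then stand; what a row does not reach is not made up. The controller multiplies each number of a shift by 0.4 m and each number of a turn by 120 degrees. A row lasts 1/12 s, in which the tool goes at most 41.7 mm and 7.16 degrees, less where a joint would pass 70% of its speed; a pose out of reach is approached as far as the arm can. A call with a number of a shift or a turn outside -1 to 1 is refused whole. A call with a gripper value outside its range is refused whole. OPENING is the closure, from -1 (fully open) to 1 (shut), set as the call begins (- or left out, the last holds). The fingers move at their own pace and stop on an object; FORCE is the grip in N (left out, the last holds). Time passes only in rows, so rows that do not move let the fingers close. It gives the time, the measured TCP pose, the force, the opening and the grip force at its end, in the units of the state.
- arm.observe(): the state, without advancing time (a new reading comes with each control period).
- arm.get_image(name): name is "scene" or "top" or "wrist"; returns a dict with "frame" (384x512x3 uint8, red, green, blue), "intrinsics" (3x3 intrinsics, pixels), "rvec" (rotation vector, rad) and "tvec" (3), from world to camera coordinates, as OpenCV has them; the wrist camera has in their place "mount" (4x4, takes a point from camera to tool coordinates, whose origin is the TCP and whose axes are the flange's). Camera axes: x right, y down, z forward; pixel columns grow to the right and rows downward; lengths in m; the calibration is good to about 2 mm. A picture is of the moment at which its call begins: read the wrist's pose just before it. There is no depth.
- arm.sign_off(): hands the job in; it is judged then, once.
The state is a dict: "clock": time; "joints": joint angles; "dq": joint speeds; "joint_efforts": joint torques, N m; "position": TCP position; "ee_rot": TCP orientation; "force": force on the tool from outside, world axes, zero at the start; "ft_torque": the same for the moment, N m; "width": opening from 0.0 (shut) to 1.0 (fully open); "gripper_force": force on a finger pad.
Only numpy, scipy, OpenCV 4.12 (cv2) and the standard library are available. Lean on these libraries where they do the work, as an engineer would, in place of code of your own. Each camera call takes 0.05 s, during which the arm holds its last target. There are 200 camera calls.

## Working session

There is one attempt and no reset: what is moved stays moved. The work goes in short steps, Python scripts to look and compute and a shell command to move; the robot and the scene stay as the last step left them, time stands still between calls to the robot, and variables do not carry over. Pictures are saved under pics/ and viewed, at most 16 in all, crops included, and the job is handed in when it is done.

```bash
mkdir -p pics; python3 - <<'E'
from cell import arm
import cv2,numpy as np
s=arm.observe();print({k:np.round(v,3).tolist() for k,v in s.items()},arm.grip_point_offset)
for n in("scene","top"):
    d=arm.get_image(n);cv2.imwrite(f"pics/{n}0.png",d["frame"][:,:,::-1])
    R=cv2.Rodrigues(np.array(d["rvec"]))[0];print(n,np.round(d["intrinsics"],1).tolist(),(-R.T@np.array(d["tvec"])).round(3), R.round(2).tolist())
print(np.round(arm.get_image("wrist")["mount"],3).tolist())
E
```

```text
{'clock': 0.0, 'joints': [-1.43, 0.435, 0.025, 1.574, -0.012, 1.134, -0.075], 'dq': [0.0, -0.001, -0.001, 0.001, 0.0, 0.001, -0.002], 'joint_efforts': [0.0, -66.789, 0.985, -31.445, -0.061, 0.043, 0.0], 'position': [0.151, 0.606, 0.226], 'ee_rot': [-0.382, -3.118, 0.002], 'force': [-0.701, 1.209, -0.067], 'ft_torque': [-0.006, 0.035, -0.011], 'gripper_force': 0.0, 'width': 1.001} 0.0188
scene [[494.3, 0.0, 251.6], [0.0, 494.3, 190.6], [0.0, 0.0, 1.0]] [-0.72   0.842  0.94 ] [[-0.6, -0.8, 0.02], [-0.43, 0.3, -0.85], [0.67, -0.52, -0.52]]
top [[488.7, 0.0, 263.4], [0.0, 488.7, 191.2], [0.0, 0.0, 1.0]] [ 0.312 -0.045  1.454] [[0.01, -1.0, -0.02], [-1.0, -0.01, -0.08], [0.08, 0.02, -1.0]]
[[0.001, -0.966, -0.26, 0.07], [1.0, 0.001, -0.0, 0.002], [0.0, -0.26, 0.966, -0.158], [0.0, 0.0, 0.0, 1.0]]
```

View pics/scene0.png

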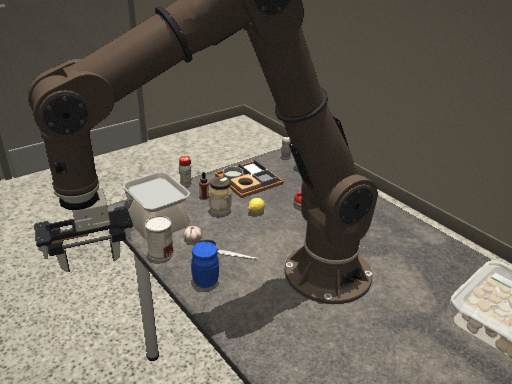

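View pics/top0.png

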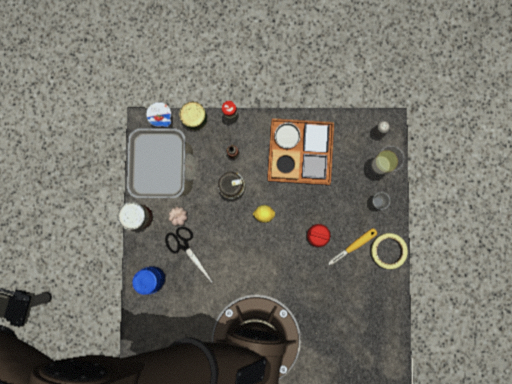

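The scene view shows the red-capped jar at (185,170), the dropper bottle at (204,187), and the tray at (250,177). The top view shows the red cap at (229,108), the dropper at (232,151), the tray around (300,152), a whitish-topped item at (384,128), glasses at (385,161) and (380,201), the big jar at (231,185), and the blue look-alike at (147,280). I'll take one close crop to check the choices.

```bash
python3 - <<'E'
import cv2,numpy as np
a=cv2.imread("pics/top0.png");b=cv2.imread("pics/scene0.png")
c=cv2.resize(a[95:260,210:420],None,fx=3.8,fy=3.6,interpolation=cv2.INTER_CUBIC);cv2.imwrite("pics/c1.png",c)
c=cv2.resize(b[130:230,160:360],None,fx=4,fy=4,interpolation=cv2.INTER_CUBIC);cv2.imwrite("pics/c2.png",c)
E
```

```text
(no output)
```

View pics/c1.png

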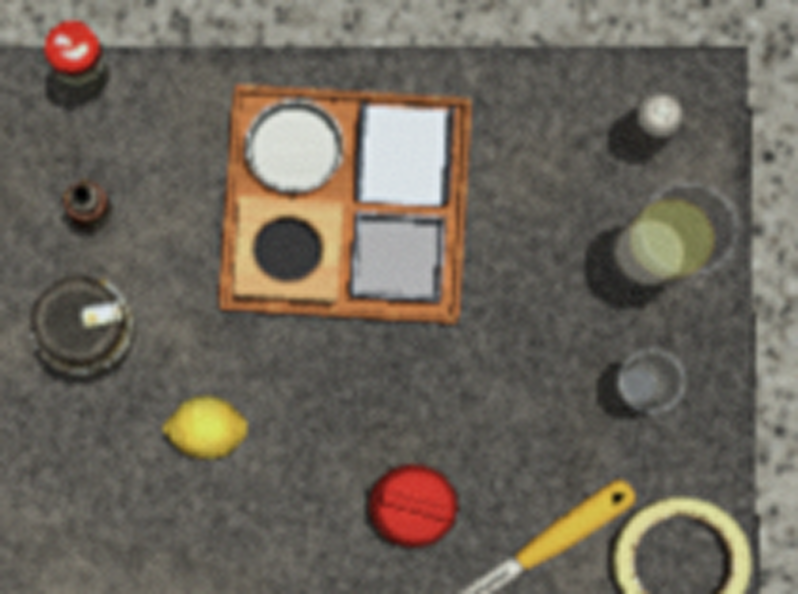

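View pics/c2.png

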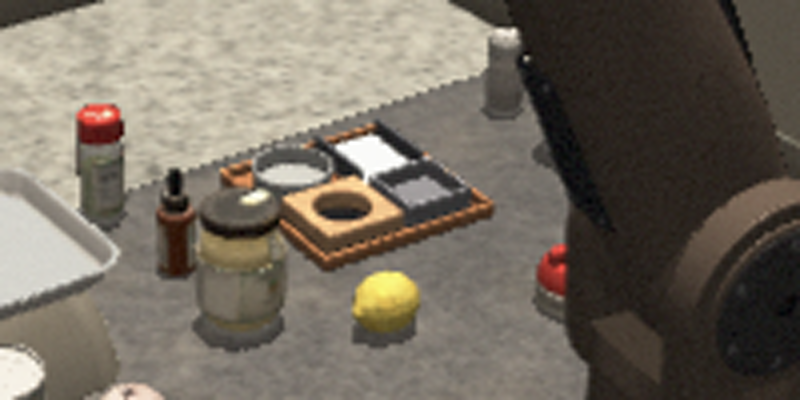

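Candidates, with pixels from the top image:
- **Spice jar:** red cap (229,108). The similar red-topped thing at (319,236) is squat and wide, so it's out.
- **Shaker:** the pale dome at (384,127).
- **Small glass:** the clear one at (381,201). The tall glass with pale filling is at (385,161).
- **Dropper bottle:** the brown one at (232,151).
- **Holders:** the cup is at far left and the block at near left. At far right is a white plate with rails left and right, which is the channel. At near right is a grey cell walled all round, which is the box.

```bash
cat > h.py <<'E'
from cell import arm
import cv2,numpy as np
from scipy.spatial.transform import Rotation as Ro
def cam(n):
    s=arm.observe();d=arm.get_image(n)
    if n=="wrist":
        R=Ro.from_rotvec(s["ee_rot"]).as_matrix();M=np.array(d["mount"])
        return d,R@M[:3,:3],np.array(s["position"])+R@M[:3,3]
    R=cv2.Rodrigues(np.array(d["rvec"]))[0];return d,R.T,-R.T@np.array(d["tvec"])
def pt(c,u,v,z):
    d,R,o=c;r=R@np.linalg.inv(d["intrinsics"])@[u,v,1];return o+r*(z-o[2])/r[2]
def px(c,p):
    d,R,o=c;q=np.array(d["intrinsics"])@(R.T@(np.array(p)-o));return q[:2]/q[2]
def go(x,y,z,th=None):
    """total shift (tool axes, /0.4) to TCP target; th = world angle of tool x wanted; tool pointing down"""
    s=arm.observe();R=Ro.from_rotvec(s["ee_rot"])
    rel=np.array([x,y,z])-s["position"]
    out=dict(t=round(float(s["clock"]),2),pos=np.round(s["position"],4).tolist(),shift=np.round(R.inv().apply(rel)/.4,3).tolist(),dist=round(float(np.linalg.norm(rel)),3))
    if th is not None:
        c,n=np.cos(th),np.sin(th)
        T=Ro.from_matrix(np.array([[c,n,0],[n,-c,0],[0,0,-1]]))
        out.update(turn=np.round((R.inv()*T).as_rotvec()/np.radians(120),3).tolist(),shift_after=np.round(T.inv().apply(rel)/.4,3).tolist())
    print(out)
E
python3 - <<'E'
from h import *
c=cam("top")
f=lambda u,v,z:pt(c,210+(u+.5)/3.8-.5,95+(v+.5)/3.6-.5,z).round(3)
for n,u,v,z in [("spice",73,47,.105),("shaker",661,115,.09),("glassrim",651,381,.063),("dropper",83,196,.102),("dropshoulder",86,203,.065),("bigjar",82,322,.112),("tallrim",690,228,.144),
 ("tl",237,85,.014),("tr",471,97,.014),("br",459,322,.014),("bl",221,309,.014),("cuprim",295,147,.024),("hole",289,248,.024),("white",404,154,.006),("grey",398,258,.006),("pole",-700,700,0)]:print(n,f(u,v,z))
go(0,0,0,np.pi)
E
```

```text
spice [0.66  0.078 0.105]
shaker [ 0.611 -0.358  0.09 ]
glassrim [ 0.404 -0.354  0.063]
dropper [0.543 0.07  0.102]
dropshoulder [0.544 0.071 0.065]
bigjar [0.444 0.068 0.112]
tallrim [ 0.513 -0.365  0.144]
tl [ 0.652 -0.043  0.014]
tr [ 0.642 -0.227  0.014]
br [ 0.455 -0.217  0.014]
bl [ 0.464 -0.032  0.014]
cuprim [ 0.598 -0.089  0.024]
hole [ 0.514 -0.084  0.024]
white [ 0.596 -0.175  0.006]
grey [ 0.508 -0.17   0.006]
pole [0.139 0.684 0.   ]
{'t': 0.2, 'pos': [0.1508, 0.6062, 0.2262], 'shift': [0.0, -1.561, 0.567], 'dist': 0.664, 'turn': [-0.0, -0.0, -0.116], 'shift_after': [0.377, -1.516, 0.566]}
```

```bash
python3 - <<'E'
from h import *
go(.660,.078,.226,np.pi/2)
E
```

```text
{'t': 0.2, 'pos': [0.1508, 0.6062, 0.2262], 'shift': [-1.554, -0.974, 0.002], 'dist': 0.734, 'turn': [-0.0, 0.0, 0.634], 'shift_after': [-1.321, 1.273, 0.001]}
```

```bash
python3 -m creep '[[-0.0818,-0.0513,0,0,0,0],[-0.0818,-0.0513,0,0,0,0],[-0.0818,-0.0513,0,0,0,0],[-0.0818,-0.0513,0,0,0,0],[-0.0818,-0.0513,0,0,0,0],[-0.0818,-0.0513,0,0,0,0],[-0.0818,-0.0513,0,0,0,0],[-0.0818,-0.0513,0,0,0,0],[-0.0818,-0.0513,0,0,0,0],[-0.0818,-0.0513,0,0,0,0],[-0.0818,-0.0513,0,0,0,0],[-0.0818,-0.0513,0,0,0,0],[-0.0818,-0.0513,0,0,0,0],[-0.0818,-0.0513,0,0,0,0],[-0.0818,-0.0513,0,0,0,0],[-0.0818,-0.0513,0,0,0,0],[-0.0818,-0.0513,0,0,0,0],[-0.0818,-0.0513,0,0,0,0],[-0.0818,-0.0513,0,0,0,0]]' -0.3 15
python3 -m creep '[[0,0,0,0,0,0.0576],[0,0,0,0,0,0.0576],[0,0,0,0,0,0.0576],[0,0,0,0,0,0.0576],[0,0,0,0,0,0.0576],[0,0,0,0,0,0.0576],[0,0,0,0,0,0.0576],[0,0,0,0,0,0.0576],[0,0,0,0,0,0.0576],[0,0,0,0,0,0.0576],[0,0,0,0,0,0.0576],[0,0,0,0,0,0]]'
python3 - <<'E'
from h import *
c=cam("wrist");cv2.imwrite("pics/w1.png",c[0]["frame"][:,:,::-1])
print(px(c,[.66,.078,.105]),px(c,[.66,.078,0]),c[2])
go(.660,.078,.046,np.pi/2)
E
```

```text
clock: 1.78
position: [0.661, 0.0766, 0.2266]
ee_rot: [-0.382, -3.118, -0.0]
force: [-0.1, 0.6, -0.3]
width: 0.655
gripper_force: 0.0
clock: 2.78
position: [0.6599, 0.0784, 0.2264]
ee_rot: [-2.227, -2.215, 0.001]
force: [-0.2, -0.8, 0.8]
width: 0.653
gripper_force: 0.0
[261.60378677 189.62488017] [261.52971415 169.54438472] [0.66005992 0.1500449  0.38450771]
{'t': 2.83, 'pos': [0.6599, 0.0783, 0.2264], 'shift': [-0.0, 0.001, 0.451], 'dist': 0.18, 'turn': [-0.0, 0.0, 0.001], 'shift_after': [-0.001, 0.0, 0.451]}
```

View pics/w1.png

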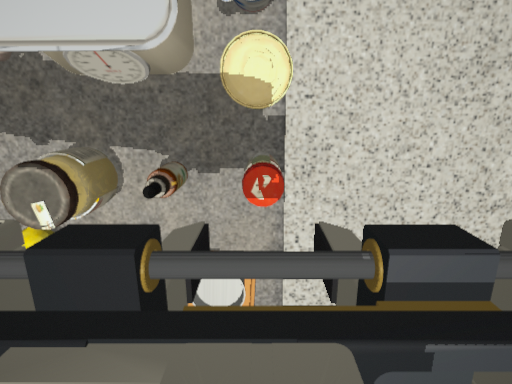

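The wrist view shows the red cap at (263,184), midway between the fingers and about 5 px from my prediction. The dropper bulb is at (152,189), and the can at (257,68) is clear of the finger line.

```bash
python3 - <<'E'
from h import *
c=cam("wrist")
for n,u,v,z in [("cap",263,184,.105),("bulb",152,189,.102),("cup",220,290,.006)]:print(n,pt(c,u,v,z).round(4))
f=c[0]["frame"].astype(int);m=((f[:,:,0]>140)&(f[:,:,1]<60)).astype(np.uint8);m[:, :230]=0;m[:,300:]=0;m[:150]=0;m[215:]=0
v,u=np.nonzero(m);print((u.min()+u.max())/2,(v.min()+v.max())/2,np.ptp(u),np.ptp(v))
E
```

```text
cap [0.6613 0.0834 0.105 ]
bulb [0.5531 0.0774 0.102 ]
cup [ 0.6008 -0.097   0.006 ]
263.0 182.0 40 32
```

```bash
python3 -m creep '[[0.009,0.003,0,0,0,0],[0,0,0.0875,0,0,0],[0,0,0.0875,0,0,0],[0,0,0.0875,0,0,0],[0,0,0.0875,0,0,0],[0,0,0.0875,0,0,0],[0,0,0,0,0,0]]' 
python3 -m creep '[[0,0,0,0,0,0],[0,0,0,0,0,0],[0,0,0,0,0,0],[0,0,0,0,0,0],[0,0,0,0,0,0],[0,0,0,0,0,0]]' 1 15
python3 - <<'E'
from h import *
go(.5077,-.1705,.051+.08,np.pi/2)
E
```

```text
clock: 3.47
position: [0.6567, 0.082, 0.045]
ee_rot: [-2.214, -2.22, 0.013]
force: [-2.6, 0.5, -0.7]
width: 0.65
gripper_force: 0.0
clock: 3.97
position: [0.663, 0.0817, 0.0543]
ee_rot: [2.22, 2.22, 0.006]
force: [-1.4, 0.7, 7.4]
width: 0.449
gripper_force: 14.9
{'t': 3.97, 'pos': [0.663, 0.0817, 0.0543], 'shift': [-0.63, -0.388, -0.194], 'dist': 0.306, 'turn': [0.002, -0.0, 0.0], 'shift_after': [-0.631, -0.388, -0.192]}
```

```bash
python3 -m creep '[[0,0,-0.1,0,0,0],[0,0,-0.1,0,0,0],[-0.07,-0.043,0,0,0,0],[-0.07,-0.043,0,0,0,0],[-0.07,-0.043,0,0,0,0],[-0.07,-0.043,0,0,0,0],[-0.07,-0.043,0,0,0,0],[-0.07,-0.043,0,0,0,0],[-0.07,-0.043,0,0,0,0],[-0.07,-0.043,0,0,0,0],[-0.07,-0.043,0,0,0,0],[0,0,0,0,0,0],[0,0,0,0,0,0],[0,0,0,0,0,0]]' 
python3 - <<'E'
from h import *
c=cam("wrist");cv2.imwrite("pics/w2.png",c[0]["frame"][:,:,::-1])
for n,p in dict(box=[.5077,-.1705,.006],chan=[.5936,-.1753,.006],cup=[.598,-.0895,.024],block=[.5124,-.0847,.024]).items():print(n,px(c,p).round(1))
go(.5077,-.1705,.059,np.pi/2)
E
```

```text
clock: 5.13
position: [0.507, -0.17, 0.1325]
ee_rot: [2.221, 2.221, 0.002]
force: [0.4, -0.2, -1.3]
width: 0.444
gripper_force: 15.0
box [261.9 188.5]
chan [348.9 193.2]
cup [367.7 101.7]
block [267.6  95.8]
{'t': 5.18, 'pos': [0.5073, -0.1694, 0.1322], 'shift': [-0.003, 0.001, 0.183], 'dist': 0.073, 'turn': [0.001, -0.0, 0.001], 'shift_after': [-0.003, 0.001, 0.183]}
```

View pics/w2.png

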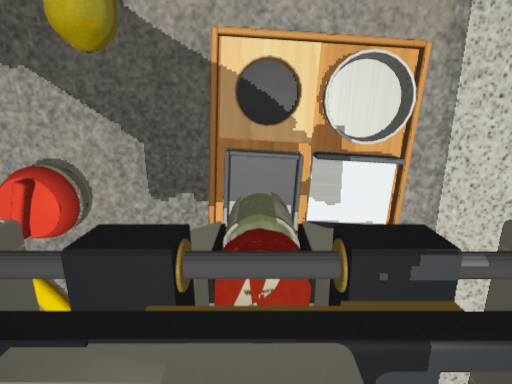

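The wrist view confirms the holders. The grey cell is walled all round, so it's the box (centre about column 264). The white plate has a rail only at the top and an open right side, so it's the channel. Relative to the top camera, the wrist camera sees everything about 5 px, or 4–5 mm, towards +y. That bias is the same for the jar and the tray, so I correct for it.

```bash
python3 -m creep '[[0.0065,0.004,0.045,0,0,0],[0,0,0.045,0,0,0],[0,0,0.045,0,0,0],[0,0,0.03,0,0,0],[0,0,0.01,0,0,0],[0,0,0.006,0,0,0],[0,0,0,0,0,0],[0,0,0,0,0,0]]' 
python3 -m creep '[[0,0,0,0,0,0],[0,0,0,0,0,0],[0,0,0,0,0,0]]' -0.3
python3 -m creep '[[0,0,-0.05,0,0,0],[0,0,-0.09,0,0,0],[0,0,-0.09,0,0,0],[0,0,-0.09,0,0,0],[0,0,-0.09,0,0,0]]'
python3 - <<'E'
from h import *
go(.611,-.354,.2,0)
go(.611,-.354,.2,np.pi)
print(arm.observe()["joints"])
E
```

```text
clock: 5.85
position: [0.5086, -0.1665, 0.0596]
ee_rot: [-2.219, -2.223, -0.001]
force: [-3.2, 0.3, 3.3]
width: 0.444
gripper_force: 15.0
clock: 6.1
position: [0.5087, -0.1672, 0.0594]
ee_rot: [2.22, 2.222, 0.001]
force: [0.6, -0.3, 0.7]
width: 0.614
gripper_force: 0.0
clock: 6.52
position: [0.5078, -0.1676, 0.2251]
ee_rot: [2.221, 2.221, -0.0]
force: [1.1, -0.4, -1.0]
width: 0.649
gripper_force: 0.0
{'t': 6.52, 'pos': [0.5078, -0.1676, 0.2251], 'shift': [-0.466, 0.258, 0.063], 'dist': 0.214, 'turn': [0.0, 0.0, 0.75], 'shift_after': [0.258, 0.466, 0.063]}
{'t': 6.52, 'pos': [0.5078, -0.1676, 0.2251], 'shift': [-0.466, 0.258, 0.063], 'dist': 0.214, 'turn': [-0.0, 0.0, -0.75], 'shift_after': [-0.258, -0.466, 0.063]}
[-0.2803099   0.32109309  0.65539179  1.83399474 -0.22200508  1.06037479
  0.45963938]
```

```bash
python3 -m creep '[[-0.0777,0.043,0,0,0,0],[-0.0777,0.043,0,0,0,0],[-0.0777,0.043,0,0,0,0],[-0.0777,0.043,0,0,0,0],[-0.0777,0.043,0,0,0,0],[-0.0777,0.043,0,0,0,0],[0,0,0,0,0,-0.0577],[0,0,0,0,0,-0.0577],[0,0,0,0,0,-0.0577],[0,0,0,0,0,-0.0577],[0,0,0,0,0,-0.0577],[0,0,0,0,0,-0.0577],[0,0,0,0,0,-0.0577],[0,0,0,0,0,-0.0577],[0,0,0,0,0,-0.0577],[0,0,0,0,0,-0.0577],[0,0,0,0,0,-0.0577],[0,0,0,0,0,-0.0577],[0,0,0,0,0,-0.0577],[0,0,0,0,0,0]]'
python3 - <<'E'
from h import *
c=cam("wrist");cv2.imwrite("pics/w3.png",c[0]["frame"][:,:,::-1])
print(px(c,[.611,-.358,.09]),px(c,[.513,-.365,.144]))
go(.611,-.354,.04,np.pi)
E
```

```text
clock: 8.18
position: [0.6113, -0.3542, 0.2233]
ee_rot: [-0.009, 3.141, 0.0]
force: [-0.4, -0.1, 0.2]
width: 0.651
gripper_force: 0.0
[255.61492257 184.2754508 ] [245.03613211  72.67760453]
{'t': 8.23, 'pos': [0.6113, -0.3542, 0.2232], 'shift': [0.001, 0.0, 0.458], 'dist': 0.183, 'turn': [0.0, 0.0, -0.001], 'shift_after': [0.001, 0.0, 0.458]}
```

View pics/w3.png

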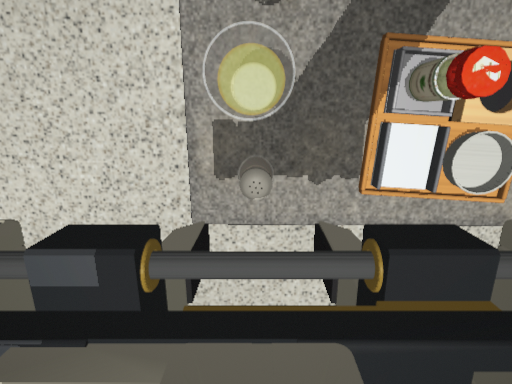

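The jar stands upright in the box. The shaker's dome is at (256,182), tall glass rim at (249,72). The channel's rails are at columns 383 and 437 and its plate spans rows 123–190.

```bash
python3 - <<'E'
from h import *
c=cam("wrist")
for n,u,v,z in [("dome",256,182,.09),("tall",249,72,.144),("chan",410,157,.006),("cup",480,162,.024)]:print(n,pt(c,u,v,z).round(4))
E
```

```text
dome [ 0.6086 -0.3575  0.09  ]
tall [ 0.5124 -0.3612  0.144 ]
chan [ 0.5958 -0.1648  0.006 ]
cup [ 0.5994 -0.0887  0.024 ]
```

```bash
python3 -m creep '[[0.0045,-0.008,0,0,0,0],[0,0,0.078,0,0,0],[0,0,0.078,0,0,0],[0,0,0.078,0,0,0],[0,0,0.078,0,0,0],[0,0,0.078,0,0,0],[0,0,0.05,0,0,0],[0,0,0.028,0,0,0],[0,0,0,0,0,0]]' 
python3 -m creep '[[0,0,0,0,0,0],[0,0,0,0,0,0],[0,0,0,0,0,0],[0,0,0,0,0,0],[0,0,0,0,0,0],[0,0,0,0,0,0]]' 1 15
python3 - <<'E'
from h import *
go(.5936,-.1745,.136,np.pi)
E
```

```text
clock: 9.03
position: [0.6078, -0.3567, 0.0333]
ee_rot: [-0.003, -3.137, -0.003]
force: [-0.4, 0.5, 0.0]
width: 0.649
gripper_force: 0.0
clock: 9.53
position: [0.6106, -0.3584, 0.0379]
ee_rot: [0.0, 3.139, -0.003]
force: [0.5, -1.1, 7.0]
width: 0.425
gripper_force: 15.3
{'t': 9.53, 'pos': [0.6106, -0.3584, 0.0379], 'shift': [0.042, 0.459, -0.246], 'dist': 0.209, 'turn': [-0.001, 0.001, -0.0], 'shift_after': [0.042, 0.46, -0.245]}
```

```bash
python3 -m creep '[[0,0,-0.085,0,0,0],[0,0,-0.085,0,0,0],[0,0,-0.085,0,0,0],[0.006,0.066,0,0,0,0],[0.006,0.066,0,0,0,0],[0.006,0.066,0,0,0,0],[0.006,0.066,0,0,0,0],[0.006,0.066,0,0,0,0],[0.006,0.066,0,0,0,0],[0.006,0.062,0,0,0,0],[0,0,0,0,0,0],[0,0,0,0,0,0],[0,0,0,0,0,0]]' 
python3 - <<'E'
from h import *
c=cam("wrist");cv2.imwrite("pics/w4.png",cv2.resize(c[0]["frame"][:,:,::-1],(800,600)))
np.savez("w4.npz",K=c[0]["intrinsics"],R=c[1],o=c[2])
go(.5936,-.1745,.043,np.pi)
for n,p in dict(box=[.5077,-.1705,.024],chan=[.5936,-.1753,.006],cup=[.598,-.0895,.024],block=[.5124,-.0847,.024]).items():print(n,px(c,p).round(1))
E
```

```text
clock: 10.62
position: [0.5925, -0.1747, 0.1383]
ee_rot: [-0.0, 3.141, -0.001]
force: [0.1, -0.9, -1.3]
width: 0.421
gripper_force: 14.7
{'t': 10.67, 'pos': [0.5924, -0.1754, 0.1383], 'shift': [-0.003, 0.002, 0.238], 'dist': 0.095, 'turn': [-0.0, 0.0, -0.0], 'shift_after': [-0.003, 0.002, 0.238]}
box [264.   94.7]
chan [258.8 185.9]
cup [349.4 195. ]
block [362.5 100.4]
```

View pics/w4.png

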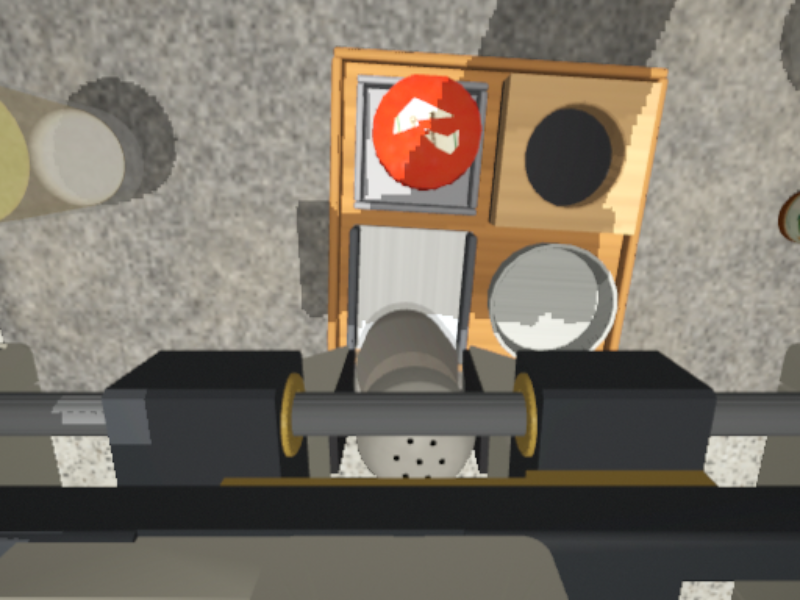

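The wrist view shows the shaker hanging just left of the middle between the rails, which are at columns 352 and 470. The tray reads about 4 mm further towards +y than the top camera gave, in both tool orientations. I trust the wrist and shift +4 mm before lowering.

```bash
python3 -m creep '[[-0.001,0.01,0.04,0,0,0],[0,0,0.06,0,0,0],[0,0,0.06,0,0,0],[0,0,0.045,0,0,0],[0,0,0.02,0,0,0],[0,0,0.01,0,0,0],[0,0,0,0,0,0],[0,0,0,0,0,0]]' 
python3 -m creep '[[0,0,0,0,0,0],[0,0,0,0,0,0],[0,0,0,0,0,0]]' -0.35
python3 -m creep '[[0,0,-0.05,0,0,0],[0,0,-0.09,0,0,0],[0,0,-0.09,0,0,0],[0,0,-0.09,0,0,0],[0,0,-0.09,0,0,0],[0,0,-0.04,0,0,0]]'
python3 - <<'E'
from h import *
go(.404,-.351,.226,np.pi/2)
go(.404,-.351,.226,np.pi)
E
```

```text
clock: 11.33
position: [0.5934, -0.1726, 0.0451]
ee_rot: [0.004, 3.14, -0.002]
force: [-1.4, -1.8, 3.4]
width: 0.428
gripper_force: 15.1
clock: 11.58
position: [0.5931, -0.1703, 0.0442]
ee_rot: [0.0, 3.141, 0.0]
force: [0.3, -0.9, -0.0]
width: 0.602
gripper_force: 0.0
clock: 12.08
position: [0.5947, -0.1706, 0.2292]
ee_rot: [-0.0, 3.136, -0.002]
force: [1.8, -0.8, -0.4]
width: 0.674
gripper_force: 0.0
{'t': 12.08, 'pos': [0.5947, -0.1706, 0.2292], 'shift': [0.477, -0.451, 0.006], 'dist': 0.262, 'turn': [0.002, 0.003, 0.75], 'shift_after': [-0.451, -0.477, 0.008]}
{'t': 12.08, 'pos': [0.5947, -0.1706, 0.2292], 'shift': [0.477, -0.451, 0.006], 'dist': 0.262, 'turn': [-0.0, 0.003, 0.0], 'shift_after': [0.477, -0.451, 0.008]}
```

```bash
python3 -m creep '[[0.0596,-0.0564,0,0,0,0],[0.0596,-0.0564,0,0,0,0],[0.0596,-0.0564,0,0,0,0],[0.0596,-0.0564,0,0,0,0],[0.0596,-0.0564,0,0,0,0],[0.0596,-0.0564,0,0,0,0],[0.0596,-0.0564,0,0,0,0],[0.0596,-0.0564,0,0,0,0],[0,0,0,0,0,0],[0,0,0,0,0,0]]' -0.6
python3 - <<'E'
from h import *
c=cam("wrist");cv2.imwrite("pics/w5.png",c[0]["frame"][:,:,::-1])
print(px(c,[.404,-.354,.063]),px(c,[.513,-.365,.144]))
go(.404,-.351,.022,np.pi)
np.savez("w5.npz",K=c[0]["intrinsics"],R=c[1],o=c[2])
E
```

```text
clock: 12.92
position: [0.4007, -0.3522, 0.2243]
ee_rot: [0.006, 3.142, -0.0]
force: [-0.0, 0.2, 0.4]
width: 0.8
gripper_force: 0.0
[257.93417904 181.60685491] [245.8256304  315.54682337]
{'t': 12.97, 'pos': [0.4021, -0.3508, 0.2242], 'shift': [-0.005, -0.001, 0.506], 'dist': 0.202, 'turn': [0.0, 0.0, -0.001], 'shift_after': [-0.005, -0.0, 0.506]}
```

View pics/w5.png

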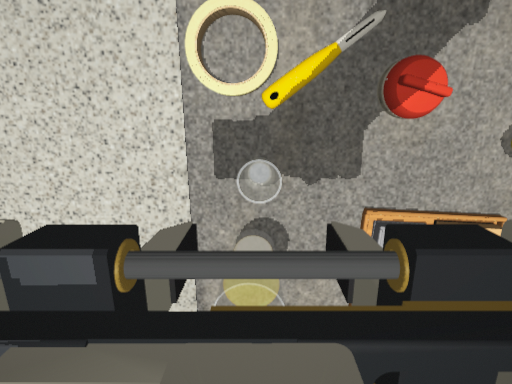

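The small glass rim is at (259.5,181), within 2 px of prediction. The tall glass at (250,300) is clear in x.

```bash
python3 -m creep '[[-0.005,-0.004,0,0,0,0],[0,0,0.08,0,0,0],[0,0,0.08,0,0,0],[0,0,0.08,0,0,0],[0,0,0.08,0,0,0],[0,0,0.08,0,0,0],[0,0,0.06,0,0,0],[0,0,0.035,0,0,0],[0,0,0.018,0,0,0],[0,0,0,0,0,0],[0,0,0,0,0,0]]' 
python3 -m creep '[[0,0,0,0,0,0],[0,0,0,0,0,0],[0,0,0,0,0,0],[0,0,0,0,0,0],[0,0,0,0,0,0],[0,0,0,0,0,0],[0,0,0,0,0,0]]' 1 12
python3 -m creep '[[0,0,-0.05,0,0,0],[0,0,-0.09,0,0,0],[0,0,-0.09,0,0,0],[0,0,-0.09,0,0,0],[0,0,-0.09,0,0,0],[0,0,-0.09,0,0,0],[0,0,0,0,0,0]]' 
python3 - <<'E'
from h import *
go(.598,-.086,.22,np.pi/2)
E
```

```text
clock: 13.88
position: [0.4052, -0.3519, 0.0191]
ee_rot: [-0.002, 3.141, 0.0]
force: [-0.2, 0.9, 0.6]
width: 0.798
gripper_force: 0.0
clock: 14.47
position: [0.4046, -0.3527, 0.0194]
ee_rot: [0.0, 3.141, -0.001]
force: [0.2, -0.2, 6.1]
width: 0.516
gripper_force: 12.0
clock: 15.05
position: [0.4066, -0.3546, 0.2255]
ee_rot: [0.0, 3.133, -0.008]
force: [0.6, -1.1, -1.5]
width: 0.514
gripper_force: 12.0
{'t': 15.05, 'pos': [0.4066, -0.3546, 0.2255], 'shift': [-0.478, 0.672, 0.014], 'dist': 0.33, 'turn': [0.001, 0.005, 0.75], 'shift_after': [0.671, 0.479, 0.014]}
```

```bash
python3 -m creep '[[-0.0531,0.0747,0,0,0,0],[-0.0531,0.0747,0,0,0,0],[-0.0531,0.0747,0,0,0,0],[-0.0531,0.0747,0,0,0,0],[-0.0531,0.0747,0,0,0,0],[-0.0531,0.0747,0,0,0,0],[-0.0531,0.0747,0,0,0,0],[-0.0531,0.0747,0,0,0,0],[-0.0531,0.0747,0,0,0,0],[0,0,0,0,0,0.0577],[0,0,0,0,0,0.0577],[0,0,0,0,0,0.0577],[0,0,0,0,0,0.0577],[0,0,0,0,0,0.0577],[0,0,0,0,0,0.0577],[0,0,0,0,0,0.0577],[0,0,0,0,0,0.0577],[0,0,0,0,0,0.0577],[0,0,0,0,0,0.0577],[0,0,0,0,0,0.0577]]' 
python3 -m creep '[[0,0,0.06,0,0,0.0577],[0,0,0.06,0,0,0.0577],[0,0,0,0,0,0],[0,0,0,0,0,0],[0,0,0,0,0,0]]' 
python3 - <<'E'
from h import *
c=cam("wrist");cv2.imwrite("pics/w6.png",cv2.resize(c[0]["frame"][:,:,::-1],(800,600)))
for n,p in dict(box=[.5077,-.166,.024],chan=[.5936,-.171,.006],cup=[.598,-.085,.024],block=[.5124,-.080,.024],dropper=[.544,.075,.102],dropsh=[.544,.075,.065]).items():print(n,(px(c,p)*1.5625).round(1))
go(.598,-.0855,.028,np.pi/2)
E
```

```text
clock: 16.72
position: [0.595, -0.0833, 0.2183]
ee_rot: [-1.944, -2.466, 0.001]
force: [-0.1, 0.1, 0.3]
width: 0.513
gripper_force: 12.0
clock: 17.13
position: [0.5957, -0.0835, 0.1717]
ee_rot: [2.217, 2.225, 0.0]
force: [-0.1, -0.7, -0.6]
width: 0.517
gripper_force: 12.0
box [285.2 397.3]
chan [405.  392.8]
cup [411.7 288. ]
block [284.  280.2]
dropper [287.8 -38. ]
dropsh [306.2  -5.3]
{'t': 17.18, 'pos': [0.5961, -0.0837, 0.1721], 'shift': [-0.005, 0.004, 0.36], 'dist': 0.144, 'turn': [0.001, 0.0, 0.001], 'shift_after': [-0.005, 0.005, 0.36]}
```

View pics/w6.png

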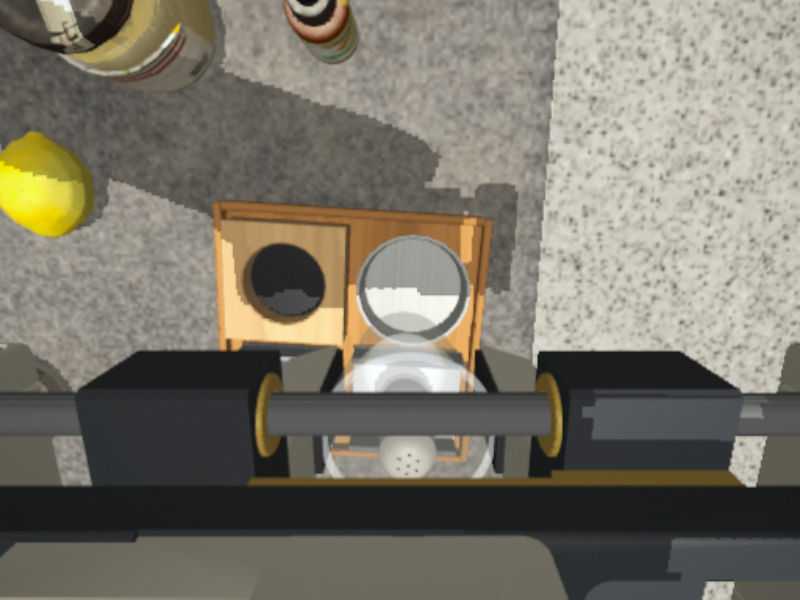

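The cup rim is centred at (414,290), about 2 px from prediction, and the shaker stands in the channel at (408,455). The glass in the gripper will come down over the cup.

```bash
python3 -m creep '[[-0.006,0.007,0.06,0,0,0],[0,0,0.08,0,0,0],[0,0,0.08,0,0,0],[0,0,0.06,0,0,0],[0,0,0.045,0,0,0],[0,0,0.025,0,0,0],[0,0,0.012,0,0,0],[0,0,0,0,0,0],[0,0,0,0,0,0]]' 
python3 -m creep '[[0,0,0,0,0,0],[0,0,0,0,0,0],[0,0,0,0,0,0]]' -0.35
python3 -m creep '[[0,0,-0.03,0,0,0],[0,0,-0.08,0,0,0],[0,0,-0.09,0,0,0],[0,0,-0.09,0,0,0],[0,0,-0.09,0,0,0],[0,0,-0.09,0,0,0]]'
python3 - <<'E'
from h import *
go(.547,.075,.226,np.pi/2)
E
```

```text
clock: 17.93
position: [0.5994, -0.0861, 0.0275]
ee_rot: [2.219, 2.221, 0.003]
force: [0.6, 0.4, -1.1]
width: 0.517
gripper_force: 12.0
clock: 18.18
position: [0.5984, -0.0858, 0.0268]
ee_rot: [2.221, 2.222, 0.001]
force: [-0.4, -0.3, 4.4]
width: 0.659
gripper_force: 8.6
clock: 18.68
position: [0.5979, -0.086, 0.217]
ee_rot: [2.221, 2.221, 0.001]
force: [1.4, -0.6, -0.5]
width: 0.673
gripper_force: 0.0
{'t': 18.68, 'pos': [0.5979, -0.086, 0.217], 'shift': [0.402, -0.127, -0.023], 'dist': 0.169, 'turn': [0.0, 0.0, -0.0], 'shift_after': [0.402, -0.127, -0.022]}
```

```bash
python3 -m creep '[[0.067,-0.0212,0,0,0,0],[0.067,-0.0212,0,0,0,0],[0.067,-0.0212,0,0,0,0],[0.067,-0.0212,0,0,0,0],[0.067,-0.0212,0,0,0,0],[0.067,-0.0212,0,0,0,0],[0,0,0,0,0,-0.0577],[0,0,0,0,0,-0.0577],[0,0,0,0,0,-0.0577],[0,0,0,0,0,-0.0577],[0,0,0,0,0,-0.0577],[0,0,0,0,0,-0.0577],[0,0,0,0,0,-0.0577],[0,0,0,0,0,-0.0577],[0,0,0,0,0,-0.0577],[0,0,0,0,0,-0.0577],[0,0,0,0,0,-0.0577],[0,0,0,0,0,-0.0577],[0,0,0,0,0,-0.0577],[0,0,0,0,0,0]]' -0.3
python3 - <<'E'
from h import *
c=cam("wrist");cv2.imwrite("pics/w7.png",cv2.resize(c[0]["frame"][:,:,::-1],(800,600)))
for n,p in dict(dropper=[.547,.075,.102],dropsh=[.547,.075,.065],base=[.547,.075,0],big=[.444,.072,.112]).items():print(n,(px(c,p)*1.5625).round(1))
go(.547,.075,.033,np.pi)
E
```

```text
clock: 20.35
position: [0.5474, 0.0746, 0.2152]
ee_rot: [-0.009, 3.141, -0.0]
force: [0.5, -0.1, 0.0]
width: 0.648
gripper_force: 0.0
dropper [405.7 295.4]
dropsh [406.  281.8]
base [406.4 264.1]
big [400.7 108.8]
{'t': 20.4, 'pos': [0.5474, 0.0747, 0.215], 'shift': [0.001, 0.001, 0.455], 'dist': 0.182, 'turn': [0.0, 0.0, -0.001], 'shift_after': [0.001, 0.001, 0.455]}
```

View pics/w7.png

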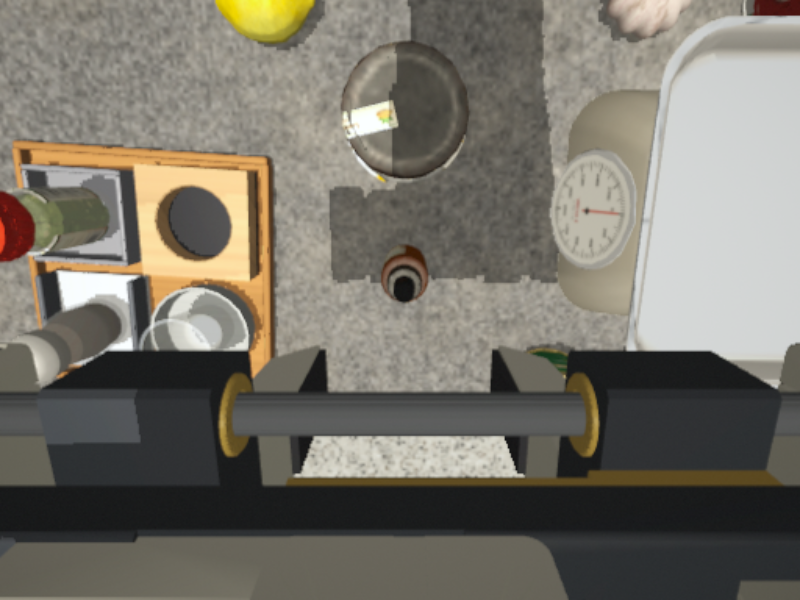

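Dropper bottle at (404,285); the glass stands in the cup, jar and shaker look upright. The kitchen scales' edge at column 552 is the near obstacle for the gripper body; I'll check that clearance.

```bash
python3 - <<'E'
from h import *
c=cam("wrist");f=lambda u,v,z:pt(c,u/1.5625,v/1.5625,z).round(4)
print("bulb",f(404,288,.102),"shoulder",f(405,277,.065))
for z in(0,.05,.1):print(z,"dial",f(550,210,z),"base",f(557,285,z),"tub",f(635,290,z+.05))
t=cam("top");a=t[0]["frame"]
print("glass? cuprim wrist",f(200,325,.024),"glass rim",f(182,365,.069))
s=cam("scene");cv2.imwrite("pics/s2.png",cv2.resize(s[0]["frame"][140:260,120:280,::-1],(800,600),interpolation=cv2.INTER_CUBIC))
E
```

```text
bulb [0.5424 0.0741 0.102 ] shoulder [0.5436 0.0744 0.065 ]
0 dial [0.504  0.1881 0.    ] base [0.5645 0.1985 0.    ] tub [0.5566 0.2381 0.05  ]
0.05 dial [0.5004 0.1732 0.05  ] base [0.5528 0.1822 0.05  ] tub [0.5443 0.2131 0.1   ]
0.1 dial [0.4968 0.1583 0.1   ] base [0.5411 0.1659 0.1   ] tub [0.5321 0.1882 0.15  ]
glass? cuprim wrist [ 0.5907 -0.087   0.024 ] glass rim [ 0.6055 -0.082   0.069 ]
```

View pics/s2.png

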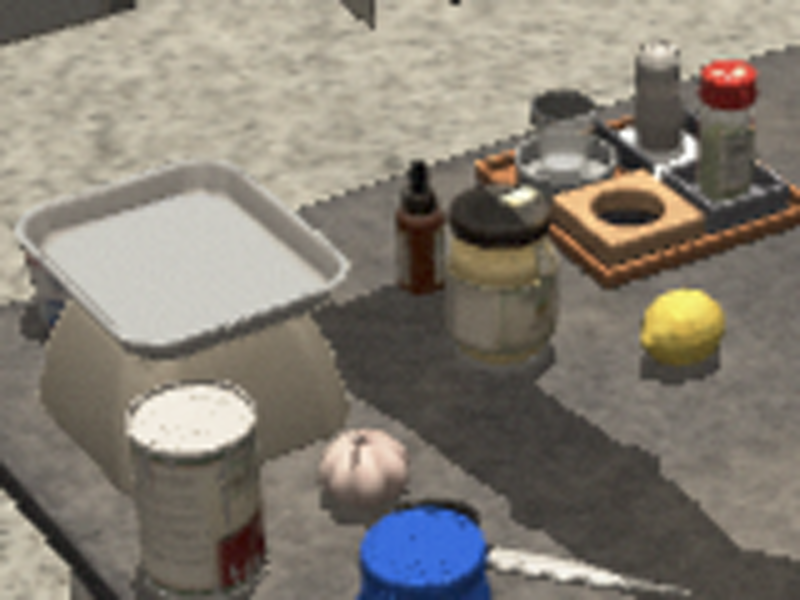

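The scene crop shows all three placed things upright. The scales taper upward from a wide foot and the tub rim starts at y≈0.19, so the gripper body (reaching y≈0.17) clears it.

```bash
python3 -m creep '[[0.0105,-0.001,0,0,0,0],[0,0,0.075,0,0,0],[0,0,0.075,0,0,0],[0,0,0.075,0,0,0],[0,0,0.075,0,0,0],[0,0,0.075,0,0,0],[0,0,0.05,0,0,0],[0,0,0.03,0,0,0],[0,0,0,0,0,0],[0,0,0,0,0,0]]' 
python3 -m creep '[[0,0,0,0,0,0],[0,0,0,0,0,0],[0,0,0,0,0,0],[0,0,0,0,0,0],[0,0,0,0,0,0],[0,0,0,0,0,0],[0,0,0,0,0,0]]' 1 12
python3 -m creep '[[0,0,-0.05,0,0,0],[0,0,-0.09,0,0,0],[0,0,-0.09,0,0,0],[0,0,-0.09,0,0,0],[0,0,-0.09,0,0,0],[0,0,0,0,0,0]]' 
python3 - <<'E'
from h import *
go(.5124,-.081,.2,np.pi/2)
E
```

```text
clock: 21.38
position: [0.5426, 0.0746, 0.0319]
ee_rot: [-0.001, -3.14, 0.001]
force: [-0.1, 0.5, 0.4]
width: 0.649
gripper_force: 0.0
clock: 21.97
position: [0.5436, 0.0746, 0.0326]
ee_rot: [0.0, 3.141, 0.0]
force: [0.1, -0.8, 5.7]
width: 0.348
gripper_force: 12.0
clock: 22.47
position: [0.5466, 0.0751, 0.2029]
ee_rot: [0.0, 3.132, 0.004]
force: [1.7, 0.1, -0.8]
width: 0.345
gripper_force: 12.0
{'t': 22.47, 'pos': [0.5466, 0.0751, 0.2029], 'shift': [0.085, -0.39, 0.005], 'dist': 0.16, 'turn': [0.005, 0.003, 0.75], 'shift_after': [-0.39, -0.085, 0.007]}
```

```bash
python3 -m creep '[[0.0155,-0.078,0,0,0,0],[0.0155,-0.078,0,0,0,0],[0.0155,-0.078,0,0,0,0],[0.0155,-0.078,0,0,0,0],[0.0155,-0.078,0,0,0,0],[0,0,0,0,0,0.0577],[0,0,0,0,0,0.0577],[0,0,0,0,0,0.0577],[0,0,0,0,0,0.0577],[0,0,0,0,0,0.0577],[0,0,0,0,0,0.0577],[0,0,0,0,0,0.0577],[0,0,0,0,0,0.0577],[0,0,0,0,0,0.0577],[0,0,0,0,0,0.0577],[0,0,0,0,0,0.0577],[0,0,0,0,0,0.0577],[0,0,0,0,0,0.0577],[0,0,0,0,0,0],[0,0,0,0,0,0]]' 
python3 - <<'E'
from h import *
c=cam("wrist");cv2.imwrite("pics/w8.png",cv2.resize(c[0]["frame"][:,:,::-1],(800,600)))
for n,p in dict(box=[.5077,-.166,.024],cup=[.599,-.086,.024],block=[.5124,-.081,.024]).items():print(n,(px(c,p)*1.5625).round(1))
go(.5124,-.081,.04,np.pi/2)
E
```

```text
clock: 24.13
position: [0.5119, -0.0812, 0.1958]
ee_rot: [-2.217, -2.226, 0.001]
force: [-0.5, -0.0, -0.7]
width: 0.345
gripper_force: 12.0
box [402.5 386.2]
cup [528.6 285.4]
block [409.2 278.1]
{'t': 24.18, 'pos': [0.512, -0.0812, 0.1959], 'shift': [0.0, 0.001, 0.39], 'dist': 0.156, 'turn': [-0.0, 0.0, 0.002], 'shift_after': [0.0, 0.001, 0.39]}
```

View pics/w8.png

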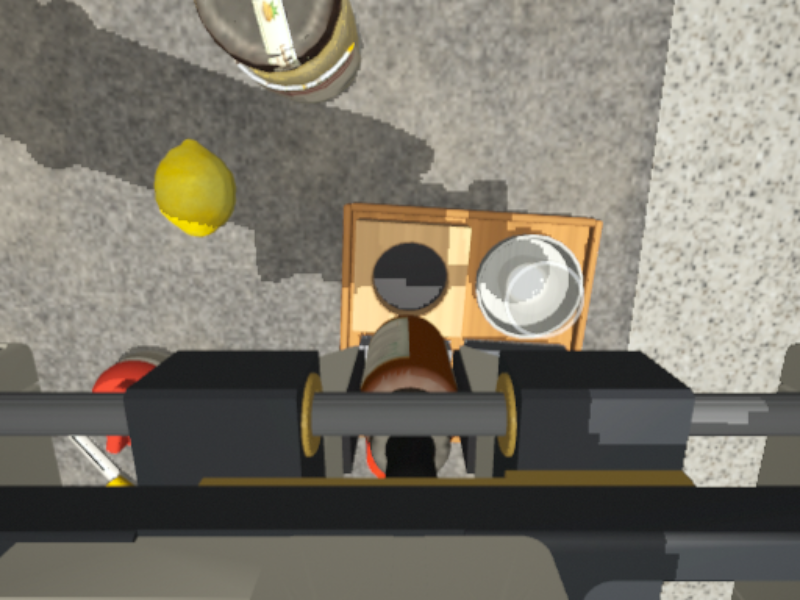

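The hole's centre is at (410,279), matching the prediction, and the glass stands in the cup with its foot near the middle.

```bash
python3 -m creep '[[0,0.001,0.07,0,0,0],[0,0,0.075,0,0,0],[0,0,0.075,0,0,0],[0,0,0.07,0,0,0],[0,0,0.05,0,0,0],[0,0,0.03,0,0,0],[0,0,0.014,0,0,0],[0,0,0.006,0,0,0],[0,0,0,0,0,0],[0,0,0,0,0,0]]' 
python3 -m creep '[[0,0,0,0,0,0],[0,0,0,0,0,0],[0,0,0,0,0,0]]' -0.1
python3 -m creep '[[0,0,-0.05,0,0,0],[0,0,-0.08,0,0,0],[0,0,-0.09,0,0,0],[0,0,-0.09,0,0,0],[0,0,-0.09,0,0,0],[0.09,0,0,0,0,0],[0.09,0,0,0,0,0],[0.09,0,0,0,0,0],[0.09,0,0,0,0,0],[0.09,0,0,0,0,0],[0.09,0,0,0,0,0],[0.09,0,0,0,0,0],[0,0,0,0,0,0],[0,0,0,0,0,0]]'
python3 - <<'E'
from h import *
c=cam("top");im=c[0]["frame"][:,:,::-1]
a=cv2.resize(im[105:205,250:410],(800,500),interpolation=cv2.INTER_CUBIC);cv2.imwrite("pics/t2.png",a)
s=cam("scene")[0]["frame"][:,:,::-1];cv2.imwrite("pics/s3.png",cv2.resize(s[135:225,190:310],(800,600),interpolation=cv2.INTER_CUBIC))
E
```

```text
clock: 25.02
position: [0.5128, -0.0815, 0.0404]
ee_rot: [2.219, 2.223, 0.001]
force: [-0.1, -0.0, 0.1]
width: 0.34
gripper_force: 12.0
clock: 25.27
position: [0.513, -0.0813, 0.0405]
ee_rot: [2.22, 2.222, 0.001]
force: [-0.5, -1.1, 0.7]
width: 0.514
gripper_force: 0.0
clock: 26.43
position: [0.5121, 0.1732, 0.1999]
ee_rot: [-2.215, -2.227, -0.0]
force: [0.9, -1.3, 0.1]
width: 0.551
gripper_force: 0.0
```

View pics/t2.png

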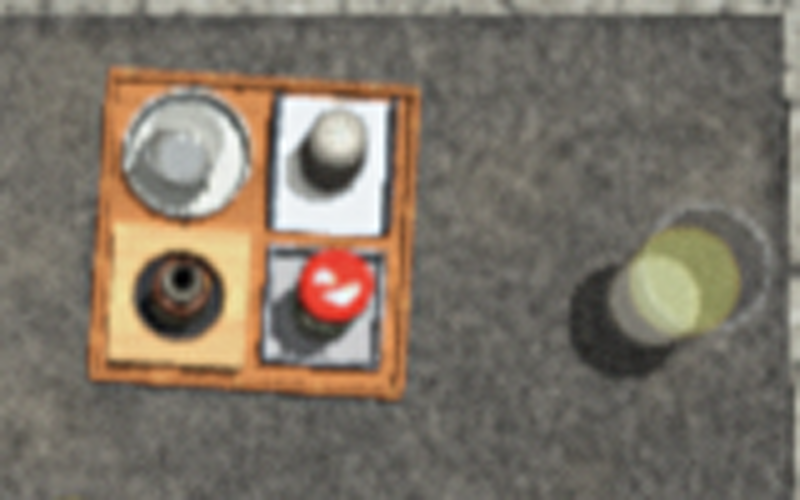

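View pics/s3.png

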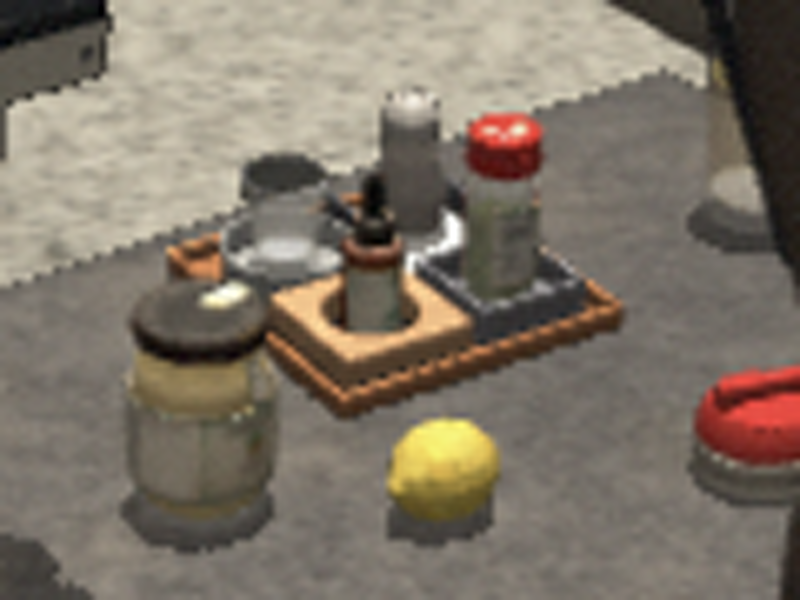

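The top view shows the glass in the cup, the shaker between the rails, the dropper in the hole and the jar in the box. The scene view shows all four upright, and the big jar and tall glass unmoved. Next I check how well each one is centred.

```bash
python3 - <<'E'
from h import *
c=cam("top");f=lambda u,v,z:pt(c,250+(u+.5)/5-.5,105+(v+.5)/5-.5,z)[:2]
for n,a,b in [("jar",(337,285,.111),(323,305,.024)),("shaker",(338,137,.096),(332,164,.006)),("dropper",(182,280,.108),(180,295,.024)),("glass foot",(182,152,.01),(187,153,.024))]:
    print(n,((f(*a)-f(*b))*1000).round(1))
E
```

```text
jar [-0.8 -0.2]
shaker [-2.3  4.7]
dropper [-3.5  1.2]
glass foot [3.4 2.6]
```

```bash
python3 - <<'E'
from h import *
im=cam("top")[0]["frame"][:,:,::-1]
cv2.imwrite("pics/t3.png",cv2.resize(im[118:150,270:306],(720,600),interpolation=cv2.INTER_CUBIC))
E
```

```text
(no output)
```

View pics/t3.png

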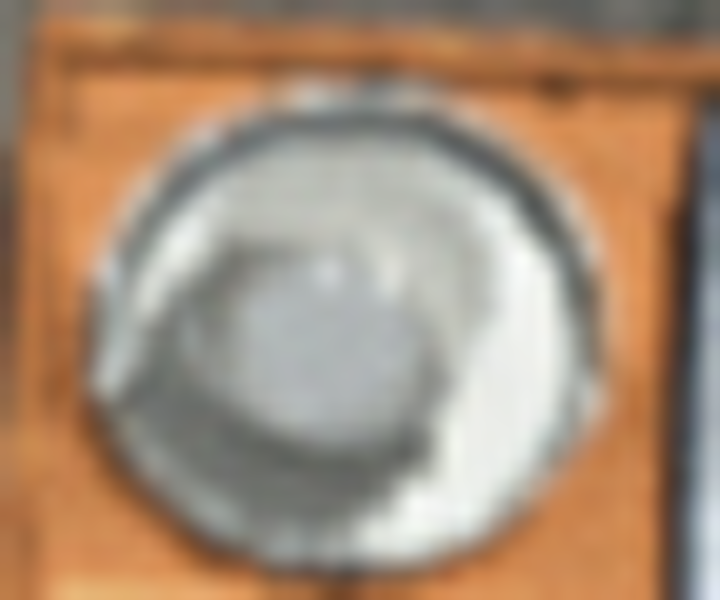

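The glass foot sits about 3 mm from the cup's middle. All four are within about 5 mm of their holder centres and the robot is clear, so I'm handing in.

```bash
python3 -c "
from cell import arm
print(arm.sign_off())"
```

```text
the job is handed in; nothing more can be done
None
```

The job is handed in: the spice jar, shaker, small glass and dropper bottle stand upright in their own holders, each within about 5 mm of the middle by my camera measurements, and the big jar and tall glass were left untouched.

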